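Reset the tripped breaker under the push-latch cover

TASK

Press the push-latch cover on top of the gel power supply so that it pops open, push the tripped breaker button inside (the one that stands up) all the way in, then push the cover down again and press it until it latches shut, flush with the top. Do it all by pressing with the fingertips, and leave the gel tank, tip box, flask and vial where they stand.

Things in the scene. Friction and masses are not known exactly. Their poses are not given: they have to be found in the camera images.
- supply: Gel power supply, a fixed grey box 180 (x) x 150 (y) x 85 mm high, on either side of the bench. Origin: centre of its underside; its panel (display, knob) is on -x, y to the left, z up. In the middle of its top is a bay, 104 (x) x 82 (y) mm, 30 mm deep, closed by the cover.
- cover_hinge (a point): Point on the cover's hinge axis, at the middle of its length; fixed at (0, 40, 79) mm in the supply's frame. The axis runs along the supply's x. The push-push latch: press the cover in to its stop and let go, and it pops open on a damped spring in about 1 s; push it back down to the stop and let go, and it latches flush. Pressed too little, it springs back to where it was.
- cover (a joint): Angle (rad) of the cover, a white plate 100 (along the hinge) x 80 x 6 mm hinged along its +y edge: 0 = latched, flush with the supply's top; 1.3 = popped open, free edge up; -0.08 = pressed in to its stop (-0.065 works the latch). The spring gives 0.12 N m (open) to 0.28 N m (closed), plus damping 0.12 N m s: 2 to 6 N at cover_press.
- cover_press (a point): Where to press: on the cover's outer face, at the strip of four fine ridges along its free edge, 65 mm from the hinge axis and 15 mm from the free edge. Moves with the cover. Latched, it lies at (0, -25, 85) mm in the supply's frame; it sinks 5 mm to the stop.
- reset_top (a point): Top centre of the tripped button: white upright cap 17 mm across in a black 25 mm collar on the bay floor. It stands 71 mm above the bench, 14 mm below the supply's top, at supply x = -22 or +22 mm, y = -22 mm (62 mm from the hinge axis, 19 mm from the bay's wall). At the other x is a like button, already in (7 mm lower, fixed).
- reset (a joint): How far the tripped button is pushed in (m): 0 = standing up, 0.007 = fully in. It moves with a friction of about 2.5 N and stays where it is left.
- gel_tank: Bystander: open clear plastic tank 170 x 150 x 70 mm, 1.1 kg. Origin: centre of its underside.
- tip_box: Bystander: box of 50 x 80 x 58 mm, grey with a clear top. Origin: centre of its underside.
- flask: Bystander: small glass conical flask, 54 mm across, 85 mm high. Origin: centre of its underside.
- vial: Bystander: capped vial, 22 mm across, 36 mm high, standing on the supply's top between the cover and the rear edge (about 71 mm behind the supply's middle). Origin: centre of its underside.
Not all that is in view belongs to the job. Leave any black or blue look-alike of the supply alone.

How it is judged:
On the way, in this order (a step that is already met when the one before it is completed fails the run):
1. the closed cover is pressed in by the fingers (value of joint cover below -0.03 rad and value of joint reset below 0.002 m).
2. the cover has popped open (value of joint cover above 0.8 rad), for 0.1 s.
3. the tripped button is pushed in while the cover is open (value of joint reset above 0.0055 m and value of joint cover above 0.5 rad), for 0.1 s.
4. the cover is pressed in again (value of joint cover below -0.03 rad).
At the end, for the whole second after the job is handed in: The cover is latched by itself, at rest within 0.03 rad of flush; the tripped button is pushed in by at least 5.5 of its 7 mm; the gel tank, tip box, flask and vial stand within 15 mm of where they were (value of joint cover between -0.02 and 0.03 rad and velocity of joint cover between -0.05 and 0.05 rad/s and value of joint reset above 0.0055 m and distance of each of gel_tank, tip_box, flask, vial from where it was at the start of the episode below 0.015 m); the robot touches nothing.
It fails at once if a bystander is lifted, carried, knocked or pushed more than 20 mm (distance of any of gel_tank, tip_box, flask, vial from where it was at the start of the episode above 0.02 m).
It fails at once if the vial or the flask is tipped over (angle between any of vial, flask's own z axis and vertical above 0.5 rad).
It fails at once if the cover is pulled or lifted past its open stop (value of joint cover above 1.42 rad).
It also fails if it takes over 61 s, if anything falls off the work surface, if the arm or the gripper's body presses on something with over 40 N, if the wrist force passes 120 N, or if a joint passes its speed limit or range.

ROBOT

A 6-joint arm with a two-finger parallel gripper is mounted at the origin on the work surface. World frame = base frame: x ahead of the robot, y to its left, z up, the work surface at z = 0. Lengths are in m, angles in rad, forces in N, time in s.
With the tool pointing down it reaches from about 0.3 to 0.875 m from the base axis. Payload 4.2 kg.
Tool frame: the origin (TCP) lies on the centre line of the jaws, within the pads' length; the fingertips stand 11 mm ahead of it and the grasp point (between the pads) lies 8 mm behind it (env.tips_ahead is the y of the fingertips in the tool frame, in m); y points along the fingers, z is the direction in which the jaws open and shut, and the axes are right-handed (so a half turn about y gives the same grasp; the last joint's range is limited). The gripper opens to 85 mm and grips with 20 to 120 N. Pads are 22 mm wide; open, the fingers measure 114 mm over their backs; the gripper's body (76 mm by 85 mm) begins 54 mm behind the grasp point. The pads swing forward as they close: fully open they stand 13 mm farther back than shut.
Start: joints at [-1.294, 0.32, 1.565, -0, 1.257, -0.02], TCP at [0.168, -0.55, 0.242] pointing down, gripper open.
Joint ranges: [-3.11, 3.11], [-0.84, 2.01], [0.21, 2.61], [-1.34, 4.49], [0.05, 2.63], [-2.56, 2.56]. Speed limits (rad/s): [2.57, 2.57, 3.14, 3.14, 3.14, 3.14].

INTERFACE

Orientations are given as a rotation vector (axis times angle).
In Python, from cell import read_state, viewer, finish_job, env gives the robot as it stands.
- The arm moves only by the shell command python3 -m creep 'ROWS' [OPENING] [FORCE]. ROWS is JSON, a list that holds one entry, the list of rows, each a list of 6 numbers: the shift along the world's x, y, z in m, then the turn, a rotation vector about the world's x, y, z in degrees. A call has 1 to 10 rows; each row is the pose to reach, as a shift and turn from the pose commanded when the call began; what a row does not reach only later rows make up. A row lasts 1/12 s, in which the tool goes at most 41.7 mm and 7.16 degrees, less where a joint would pass 70% of its speed; a pose out of reach is approached as far as the arm can. A call with a gripper value outside its range is refused whole. OPENING is the finger opening in m, from 0 to 0.0854, set as the call begins (- or left out, the last holds). The fingers move at their own pace and stop on an object; FORCE is the grip in N (left out, the last holds). Time passes only in rows, so rows that repeat a pose let the fingers close. It gives the time, the measured TCP pose, the force and the opening at its end, in the units of the state.
- read_state(): the state, without advancing time (a new reading comes with each control period).
- viewer.get_image(name): name is "scene" or "side" or "wrist"; returns a dict with "image" (420x560x3 uint8, blue, green, red), "intrinsics" (3x3 intrinsics, pixels), "R" (3x3) and "t" (3): a world point X has camera coordinates R X + t. Camera axes: x right, y down, z forward; pixel columns grow to the right and rows downward; lengths in m; the calibration is good to about 2 mm. A picture is of the moment at which its call begins. There is no depth.
- finish_job(): hands the job in, once; it reports no verdict.
The state is a dict: "time_s": time; "q": joint angles; "qvel": joint speeds; "tau": joint torques, N m; "ee_pos": TCP position; "orientation": TCP orientation; "force": force on the tool from outside, world axes, zero at the start; "wrist_torque": the same for the moment, N m; "finger_gap": finger opening in m.
Only numpy, scipy, OpenCV 4.12 (cv2) and the standard library are available. Lean on these libraries where they do the work, as an engineer would, in place of code of your own. Each camera call takes 0.05 s, during which the arm holds its last target.

## Working session

There is one attempt and no reset: what is moved stays moved. The work goes in short steps, Python scripts to look and compute and a shell command to move; the robot and the scene stay as the last step left them, time stands still between calls to the robot, and variables do not carry over. Pictures are saved under pics/ and viewed, and the job is handed in when it is done.

```bash
mkdir -p pics; ls; python3 - <<'E'
from cell import read_state, viewer, env
import cv2
s=read_state()
for k,v in s.items(): print(k,v)
print(env.tips_ahead)
for n in ["scene","side","wrist"]:
    d=viewer.get_image(n); cv2.imwrite(f"pics/{n}0.png",d["image"]); print(n,d["intrinsics"],d["R"],d["t"])
E
```

```text
pics
time_s 0.0
q [-1.29399974e+00  3.20290394e-01  1.56569565e+00  9.71320181e-06
  1.25737392e+00 -2.00082338e-02]
qvel [ 0.00165232 -0.00012393  0.00010438  0.00382585  0.00119484  0.00114996]
tau [ 1.59003121e-03 -4.15512192e+01 -2.34160030e+01  1.26525415e-04
  8.30157223e-03 -5.93884280e-06]
ee_pos [ 0.16804164 -0.54941765  0.24147664]
orientation [-0.30848284  2.06374481 -2.06008812]
force [0.0402238  0.30503674 0.82348059]
wrist_torque [0.03243297 0.00916674 0.07119177]
finger_gap 0.08512765576741109
0.011
scene [[501.90046305   0.         274.02958909]
 [  0.         501.90046305 212.48828104]
 [  0.           0.           1.        ]] [[-0.1528734   0.98818421  0.01103133]
 [ 0.62173588  0.10484801 -0.77617742]
 [-0.76816288 -0.11179831 -0.63041805]] [ 0.00624946 -0.26411106  1.55959726]
side [[428.93509179   0.         280.82522166]
 [  0.         428.93509179 211.41998083]
 [  0.           0.           1.        ]] [[ 0.99283129 -0.11871586  0.01387719]
 [-0.06354002 -0.62256636 -0.7799832 ]
 [ 0.10123585  0.77350997 -0.62564657]] [-0.52004263  0.14771065  0.81925701]
wrist [[337.40248659   0.         278.31734803]
 [  0.         337.40248659 208.76162797]
 [  0.           0.           1.        ]] [[ 0.2923902  -0.95629833 -0.00121651]
 [-0.91710618 -0.28076712  0.28299484]
 [-0.27096905 -0.08162925 -0.95912066]] [-0.57500831 -0.03682789  0.3789267 ]
```

View pics/scene0.png

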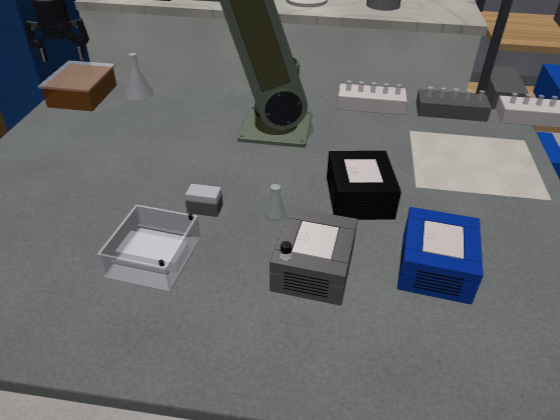

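View pics/side0.png

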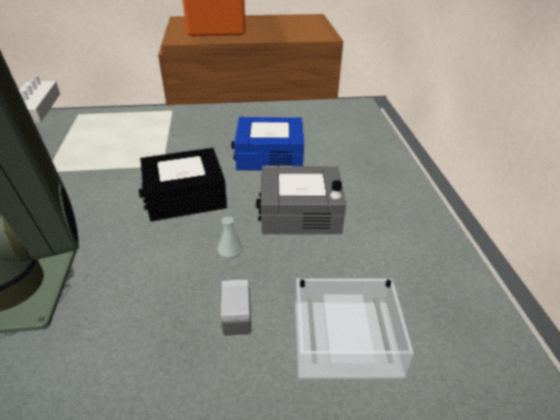

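View pics/wrist0.png

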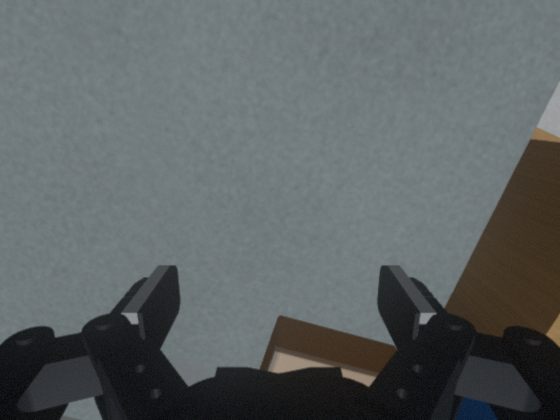

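The scene view shows the grey supply around px (315,255) with its cover at (317,240), the vial at (286,250) and the flask at (276,202). The side view has the supply at (302,200), the cover at (302,185) and the vial at (336,188). Next I'll measure the cover's corners by casting rays onto z = 0.085.

```bash
cat > h.py <<'E'
import numpy as np, cv2
from cell import read_state, viewer, env
def ray(d,uv,z):
    K,R,t=d["intrinsics"],np.array(d["R"]),np.array(d["t"])
    c=-R.T@t; v=R.T@np.linalg.inv(K)@np.array([uv[0],uv[1],1.]); return c+v*(z-c[2])/v[2]
def proj(d,X):
    p=d["intrinsics"]@(np.array(d["R"])@np.array(X)+d["t"]); return p[:2]/p[2]
def whites(d,seed,thr=150):
    g=d["image"].min(2); m=(g>thr).astype(np.uint8)
    n,l,st,ce=cv2.connectedComponentsWithStats(m)
    k=l[seed[1],seed[0]]; return (l==k).astype(np.uint8),st[k]
E
python3 - <<'E'
from h import *
for n,s in [("scene",(317,240)),("side",(300,182))]:
    d=viewer.get_image(n); print(n,d["image"][s[1],s[0]])
    m,st=whites(d,s,120); print(st)
    c=max(cv2.findContours(m,0,2)[0],key=cv2.contourArea)
    q=cv2.approxPolyDP(cv2.convexHull(c),4,True)[:,0]
    P=[ray(d,p,.085) for p in q]; print(q.tolist()); print(np.round(P,4)[:,:2].tolist())
    r=cv2.minAreaRect(np.array([ray(d,p,.085)[:2]*1000 for p in c[:,0]],np.float32)); print(r)
    x,y=s; cv2.imwrite(f"pics/{n}1.png",cv2.resize(d["image"][y-80:y+80,x-100:x+100],None,fx=4,fy=3.7,interpolation=2))
E
```

```text
scene [198 199 206]
[ 292  221   47   39 1283]
[[302, 221], [338, 227], [329, 259], [292, 251]]
[[0.5373, 0.1366], [0.5443, 0.2142], [0.6442, 0.202], [0.6335, 0.1272]]
((589.9692993164062, 170.21995544433594), (80.02946472167969, 101.34225463867188), 84.07850646972656)
side [225 230 233]
[ 278  173   49   24 1077]
[[323, 176], [325, 195], [278, 193], [279, 173]]
[[0.6433, 0.1954], [0.6333, 0.123], [0.5332, 0.1404], [0.5444, 0.2176]]
((588.7429809570312, 168.51358032226562), (88.94303894042969, 104.96922302246094), 84.37718200683594)
```

View pics/scene1.png

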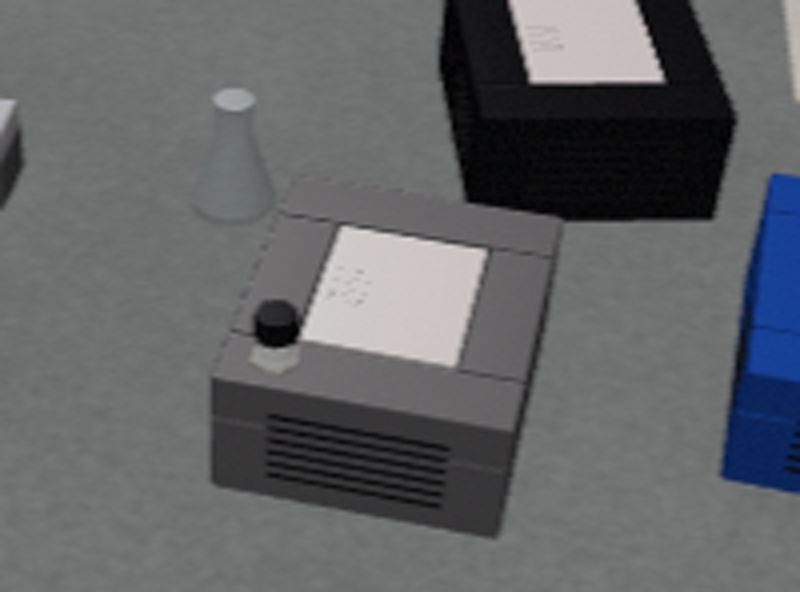

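View pics/side1.png

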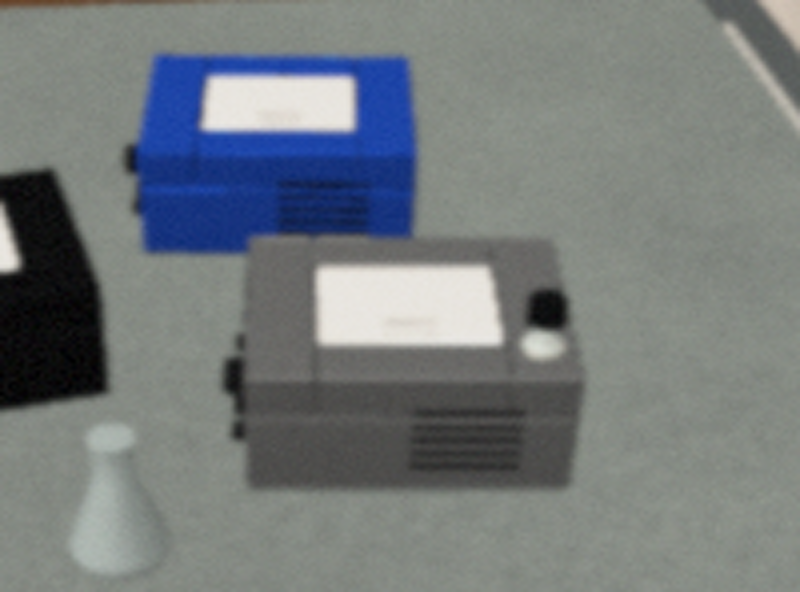

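```bash
python3 - <<'E'
from h import *
from scipy.spatial.transform import Rotation as Ro
d=viewer.get_image("scene"); e=viewer.get_image("side")
O=np.array([.5893,.1695]);a=np.radians(-5.8);ex=np.array([np.cos(a),np.sin(a)]);ey=np.array([-ex[1],ex[0]])
# supply top corners reprojected, sanity
for P in [(-90,-75),(90,-75),(90,75),(-90,75)]:
    w=O+P[0]/1e3*ex+P[1]/1e3*ey; print(P,proj(d,[*w,.085]).round(0),proj(e,[*w,.085]).round(0))
def sup(p): v=p[:2]-O; return (np.array([v@ex,v@ey])*1000).round()
for nm,u,v,z in [("vialcap",(286,243),None,.121),("vialbase",(286,259),None,.085),("flask",(276,214),(229,248),0),("flasktop",(275.5,186),(228,220),.085)]:
    p=ray(d,u,z); print(nm,p.round(3),sup(p)); 
    if v: p=ray(e,v,z); print(nm,p.round(3),sup(p))
p=ray(e,(336,184),.121); print("vial side",p.round(3),sup(p))
s=read_state(); R=Ro.from_rotvec(s["orientation"]); print(R.as_matrix().round(3))
w=viewer.get_image("wrist"); C=-np.array(w["R"]).T@w["t"]; print("cam in tool",R.inv().apply(C-s["ee_pos"]).round(3))
pt=O-0.025*ey; print("press",pt, "btn-",O-.022*ex-.022*ey,"btn+",O+.022*ex-.022*ey)
# target orientation options
y=[0,0,-1.]
for sg in (1,-1):
    z=np.array([*(sg*ex),0]); x=np.cross(y,z); T=Ro.from_matrix(np.c_[x,y,z]); print(sg,np.degrees((T*R.inv()).as_rotvec()).round(1))
print(s["time_s"])
E
```

```text
(-90, -75) [290. 207.] [260. 204.]
(90, -75) [269. 262.] [346. 204.]
(90, 75) [345. 276.] [338. 166.]
(-90, 75) [357. 218.] [262. 166.]
vialcap [0.651 0.116 0.121] [ 67. -47.]
vialbase [0.658 0.118 0.085] [ 74. -44.]
flask [0.42  0.064 0.   ] [-158. -123.]
flask [0.421 0.069 0.   ] [-158. -117.]
flasktop [0.421 0.061 0.085] [-157. -125.]
flasktop [0.424 0.06  0.085] [-154. -126.]
vial side [0.651 0.111 0.121] [ 68. -52.]
[[-0.956 -0.     0.292]
 [-0.292  0.    -0.956]
 [ 0.    -1.    -0.   ]]
cam in tool [-0.072 -0.132  0.001]
press [0.58677359 0.14462798] btn- [0.56518939 0.14983586] btn+ [0.60896414 0.14538939]
1 [-0.  -0.  67.2]
-1 [  -0.     0.  -112.8]
0.35
```

The sizes check out: the cover measures about 80 x 101 mm and the flask and vial fall where they should. The supply's origin is about (0.589, 0.1695) with a yaw of -5.8°. I'll move above the press point with the fingers closed and the jaws along the supply's x.

```bash
python3 -m creep '[[[0.02,0.034,0,0,0,6.7],[0.04,0.068,0,0,0,13.4],[0.06,0.102,0,0,0,20.1],[0.08,0.136,0,0,0,26.8],[0.1,0.17,0,0,0,33.5],[0.12,0.204,0,0,0,40.2],[0.14,0.238,0,0,0,46.9],[0.16,0.272,0,0,0,53.6],[0.18,0.306,0,0,0,60.3],[0.2,0.34,0,0,0,67]]]' 0 30
python3 -m creep '[[[0.021,0.035,0,0,0,0],[0.042,0.07,0,0,0,0],[0.063,0.105,0,0,0,0],[0.084,0.14,0,0,0,0],[0.105,0.175,0,0,0,0],[0.126,0.21,0,0,0,0],[0.147,0.245,0,0,0,0],[0.168,0.28,0,0,0,0],[0.189,0.315,-0.02,0,0,0],[0.21,0.345,-0.05,0,0,0]]]'
python3 - <<'E'
from h import *
s=read_state(); print(s["ee_pos"],s["orientation"],s["q"],s["finger_gap"],env.tips_ahead)
E
```

```text
time_s: 1.23
ee_pos: [0.3687, -0.2081, 0.2426]
orientation: [-1.16, 1.281, -1.283]
force: [1.0, -0.8, -0.4]
finger_gap: 0.0004
time_s: 2.07
ee_pos: [0.5765, 0.1321, 0.2001]
orientation: [-1.152, 1.281, -1.286]
force: [1.5, 0.1, -0.2]
finger_gap: 0.0002
[0.57649507 0.13211826 0.20009284] [-1.15212032  1.28078153 -1.28636833] [2.05666685e-01 3.70679331e-01 1.59723958e+00 3.61522342e-04
 1.16668943e+00 3.08747020e-01] 0.00022661744831317904 0.011
```

```bash
python3 -m creep '[[[0.009,0.0115,-0.03,0,0,0.2],[0.009,0.0115,-0.06,0,0,0.2],[0.009,0.0115,-0.082,0,0,0.2],[0.009,0.0115,-0.092,0,0,0.2],[0.009,0.0115,-0.092,0,0,0.2]]]'
python3 - <<'E'
from h import *
s=read_state(); print(s["ee_pos"],s["force"])
d=viewer.get_image("scene"); cv2.imwrite("pics/a.png",np.hstack([cv2.resize(d["image"][160:320,220:400],(400,356)),cv2.resize(viewer.get_image("side")["image"][110:270,210:390],(400,356))]))
cv2.imwrite("pics/aw.png",viewer.get_image("wrist")["image"])
E
```

```text
time_s: 2.48
ee_pos: [0.5815, 0.1403, 0.1036]
orientation: [-1.165, 1.286, -1.282]
force: [-0.8, 0.0, -0.5]
finger_gap: -0.0
[0.58147011 0.14031817 0.10363571] [-0.81724729  0.04643193 -0.53487091]
```

View pics/a.png

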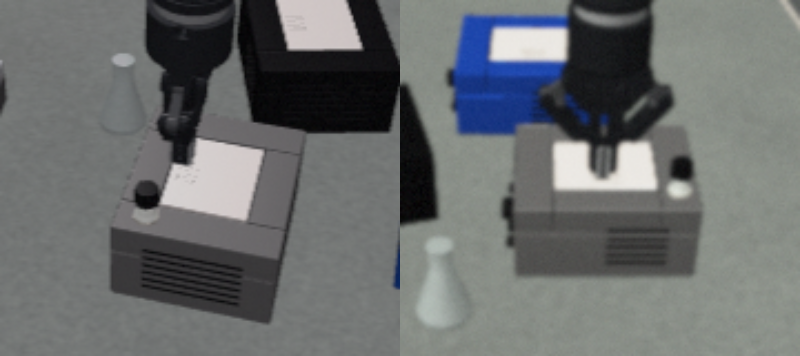

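View pics/aw.png

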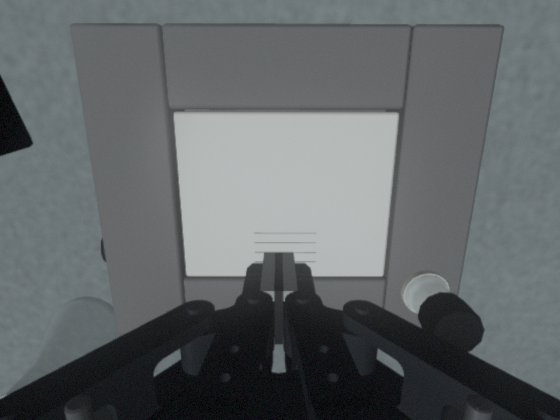

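The wrist view shows the tips over the ridges at px (280,255), centred, with the cover's corners at about (174,112), (399,112), (385,276) and (186,276). I'll check the supply's pose from this closer view.

```bash
python3 - <<'E'
from h import *
w=viewer.get_image("wrist"); p=[ray(w,q,.085)[:2] for q in [(174,112),(399,112),(385,276),(186,276)]]
p=np.array(p); print(p.round(4)); print(p.mean(0), [np.degrees(np.arctan2(*(b-a)[::-1])).round(2) for a,b in [(p[0],p[1]),(p[3],p[2])]])
print(np.linalg.norm(p[1]-p[0]),np.linalg.norm(p[2]-p[3]),np.linalg.norm(p[3]-p[0]))
print([ray(w,(285,v),.085)[:2].round(4).tolist() for v in (233,262)]); print(read_state()["ee_pos"])
E
```

```text
[[0.5459 0.2149]
 [0.6444 0.2049]
 [0.6373 0.1252]
 [0.5369 0.1356]]
[0.59113549 0.17014992] [np.float64(-5.82), np.float64(-5.91)]
0.09906946278168187 0.1009279896370402 0.07987790477440082
[[0.589, 0.1535], [0.5875, 0.1381]]
[0.58424519 0.14062283 0.108189  ]
```

The wrist view gives origin (0.591, 0.170) and yaw -5.85°, within 2 mm of the earlier estimate. Now I'll press the cover.

```bash
python3 -m creep '[[[0.003,0.003,-0.004,0,0,0],[0.003,0.003,-0.008,0,0,0],[0.003,0.003,-0.01,0,0,0],[0.003,0.003,-0.012,0,0,0],[0.003,0.003,-0.014,0,0,0],[0.003,0.003,-0.015,0,0,0],[0.003,0.003,-0.016,0,0,0],[0.003,0.003,-0.017,0,0,0],[0.003,0.003,-0.017,0,0,0]]]'
```

```text
time_s: 3.43
ee_pos: [0.5864, 0.1434, 0.0908]
orientation: [-1.158, 1.282, -1.284]
force: [-2.6, -1.6, 9.9]
finger_gap: 0.0003
```

```bash
python3 -m creep '[[[0,0,-0.001,0,0,0],[0,0,-0.002,0,0,0],[0,0,-0.003,0,0,0],[0,0,-0.003,0,0,0]]]'
```

```text
time_s: 3.77
ee_pos: [0.5866, 0.1434, 0.0901]
orientation: [-1.157, 1.281, -1.284]
force: [-5.6, -1.8, 22.6]
finger_gap: 0.0003
```

The force rose to 22.6 N with no further sinking, so the cover is at its stop. I'll release it up and away toward -y.

```bash
python3 -m creep '[[[0,0,0.012,0,0,0],[-0.003,-0.025,0.035,0,0,0],[-0.006,-0.055,0.06,0,0,0],[-0.008,-0.08,0.085,0,0,0],[-0.01,-0.09,0.11,0,0,0],[-0.01,-0.09,0.11,0,0,0],[-0.01,-0.09,0.11,0,0,0],[-0.01,-0.09,0.11,0,0,0],[-0.01,-0.09,0.11,0,0,0],[-0.01,-0.09,0.11,0,0,0]]]'
python3 -m creep '[[[0,0,0,0,0,0],[0,0,0,0,0,0],[0,0,0,0,0,0],[0,0,0,0,0,0],[0,0,0,0,0,0]]]'
python3 - <<'E'
from h import *
d=viewer.get_image("scene"); cv2.imwrite("pics/b.png",np.hstack([cv2.resize(d["image"][160:320,220:400],(400,356)),cv2.resize(viewer.get_image("side")["image"][110:270,210:390],(400,356))]))
cv2.imwrite("pics/bw.png",viewer.get_image("wrist")["image"]); print(read_state()["ee_pos"],read_state()["force"])
E
```

```text
time_s: 4.6
ee_pos: [0.5753, 0.0542, 0.1946]
orientation: [-1.162, 1.285, -1.282]
force: [0.3, -0.2, 0.1]
finger_gap: 0.0005
time_s: 5.02
ee_pos: [0.576, 0.0537, 0.1961]
orientation: [-1.16, 1.283, -1.283]
force: [-0.4, 0.2, -0.3]
finger_gap: -0.0
[0.5760014  0.05357064 0.19616465] [-0.3161371   0.14652337  0.17847504]
```

View pics/b.png

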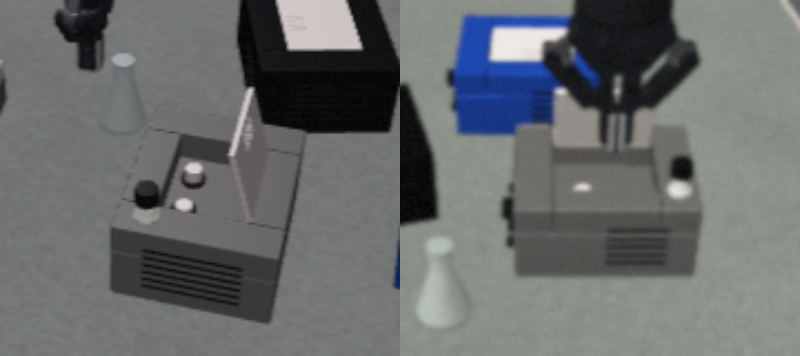

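View pics/bw.png

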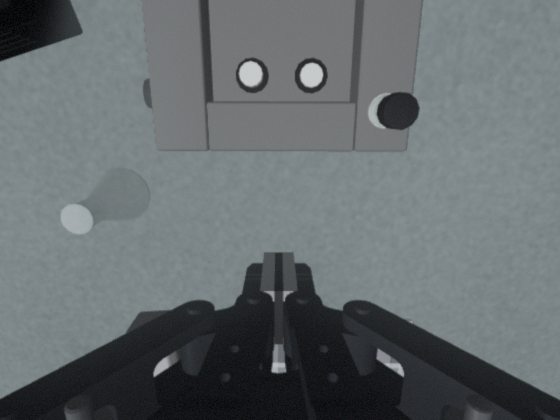

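The cover is open. In the scene view the button nearer the panel (-x, crop px (193,172)) shows a tall white side. It is also the only one that peeks over the rim in the side view, at (583,188). I'll measure both cap centres.

```bash
python3 - <<'E'
from h import *
O=np.array([.591,.170]);a=np.radians(-5.85);ex=np.array([np.cos(a),np.sin(a)]);ey=np.array([-ex[1],ex[0]])
w=viewer.get_image("wrist"); d=viewer.get_image("scene")
for s in [(252,74),(312,75)]:
    m,st=whites(w,s,150); M=cv2.moments(m,True); c=(M["m10"]/M["m00"],M["m01"]/M["m00"]); print(c,st)
    for z in (.071,.064):
        p=ray(w,c,z); v=p[:2]-O; print(z,p.round(4),(v@ex).round(4),(v@ey).round(4), "diam",st[2]*(( -np.array(w["R"]).T@w["t"])[2]-z)/337, "scene px",proj(d,p))
b=O-.022*ex-.022*ey; print("btn-",b, proj(d,[*b,.071]),proj(d,[*b,.064]))
E
```

```text
(250.26126126126127, 73.29504504504504) [239  61  23  25 444]
0.071 [0.5661 0.1507 0.071 ] -0.0228 -0.0217 diam 0.017524141999707532 scene px [306.81924371 235.40472358]
0.064 [0.5656 0.1515 0.064 ] -0.0234 -0.021 diam 0.018001886806829192 scene px [307.00559388 237.75479568]
(311.09859154929575, 74.52112676056338) [300  63  23  24 426]
0.071 [0.609  0.1456 0.071 ] 0.0204 -0.0225 diam 0.017524141999707532 scene px [302.16900871 248.8403914 ]
0.064 [0.6097 0.1461 0.064 ] 0.021 -0.0218 diam 0.018001886806829192 scene px [302.25218079 251.58137492]
btn- [0.56687223 0.15035691] [306.59916529 235.62822846] [306.42813893 238.08826104]
```

Scene pixels (306.9, 235.5) match z = 0.071 at the -x cap, so it is the tripped one, at (0.5665, 0.1505). I'll go over it tilted 5°, so the gripper body leans away from the open cover.

```bash
python3 -m creep '[[[-0.003,0.03,0,2.5,-0.25,0],[-0.006,0.06,0,5,-0.5,0],[-0.0095,0.096,0,5,-0.5,0],[-0.0095,0.096,-0.03,5,-0.5,0],[-0.0095,0.096,-0.06,5,-0.5,0],[-0.0095,0.096,-0.085,5,-0.5,0],[-0.0095,0.096,-0.1,5,-0.5,0],[-0.0095,0.096,-0.104,5,-0.5,0],[-0.0095,0.096,-0.104,5,-0.5,0]]]'
python3 - <<'E'
from h import *
d=viewer.get_image("scene"); cv2.imwrite("pics/c.png",np.hstack([cv2.resize(d["image"][160:320,220:400],(400,356)),cv2.resize(viewer.get_image("side")["image"][110:270,210:390],(400,356))]))
cv2.imwrite("pics/cw.png",viewer.get_image("wrist")["image"]); print(read_state()["ee_pos"],read_state()["force"])
E
```

```text
time_s: 6.02
ee_pos: [0.5659, 0.1495, 0.0911]
orientation: [-1.094, 1.321, -1.218]
force: [0.4, -0.5, -0.7]
finger_gap: 0.0004
[0.56758297 0.14971082 0.09358651] [-0.19605304  0.21670175  0.44784077]
```

View pics/c.png

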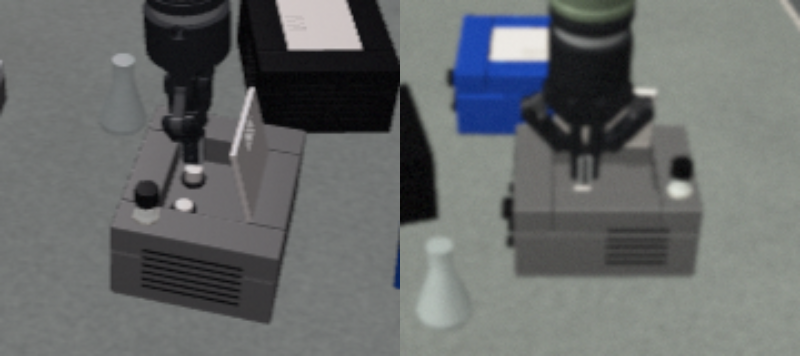

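View pics/cw.png

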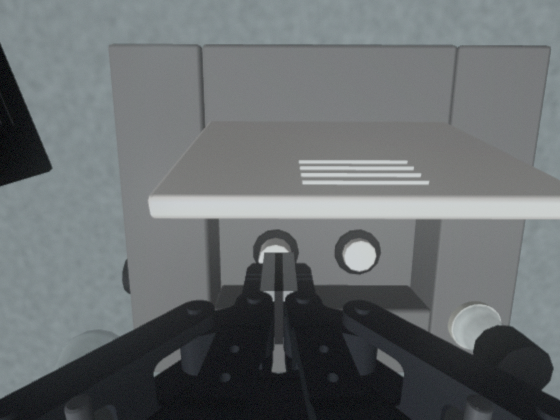

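The tips sit over the tripped cap at wrist px (276,250) and are clear of the cover edge at (350,205). Pressing now.

```bash
python3 -m creep '[[[0,0,-0.004,0,0,0],[0,0,-0.008,0,0,0],[0,0,-0.011,0,0,0],[0,0,-0.013,0,0,0],[0,0,-0.015,0,0,0],[0,0,-0.017,0,0,0],[0,0,-0.0185,0,0,0],[0,0,-0.0185,0,0,0]]]'
python3 -m creep '[[[0,0,-0.001,0,0,0],[0,0,-0.002,0,0,0],[0,0,-0.002,0,0,0]]]'
```

```text
time_s: 6.83
ee_pos: [0.5669, 0.1496, 0.0752]
orientation: [-1.09, 1.319, -1.219]
force: [-2.6, -1.4, 11.0]
finger_gap: -0.0001
time_s: 7.08
ee_pos: [0.567, 0.1496, 0.075]
orientation: [-1.089, 1.318, -1.219]
force: [-4.6, -2.7, 21.4]
finger_gap: 0.0003
```

Firm stop at tip height 0.064, with 21 N. I'll lift and check.

```bash
python3 -m creep '[[[0,0,0.02,0,0,0],[0,-0.005,0.05,0,0,0],[0,-0.03,0.09,-2,0.2,0],[0,-0.07,0.125,-5,0.5,0],[0,-0.1,0.155,-5,0.5,0],[0,-0.1,0.165,-5,0.5,0],[0,-0.1,0.165,-5,0.5,0]]]'
python3 - <<'E'
from h import *
d=viewer.get_image("scene"); cv2.imwrite("pics/d.png",np.hstack([cv2.resize(d["image"][160:320,220:400],(400,356)),cv2.resize(viewer.get_image("side")["image"][110:270,210:390],(400,356))]))
w=viewer.get_image("wrist"); cv2.imwrite("pics/dw.png",w["image"]); print(read_state()["ee_pos"],read_state()["force"])
E
```

```text
time_s: 7.67
ee_pos: [0.5688, 0.0473, 0.2417]
orientation: [-1.151, 1.278, -1.29]
force: [1.2, 0.9, 0.7]
finger_gap: 0.0001
[0.56584436 0.04974008 0.23568111] [ 0.42833666  0.32783699 -0.1022599 ]
```

View pics/d.png

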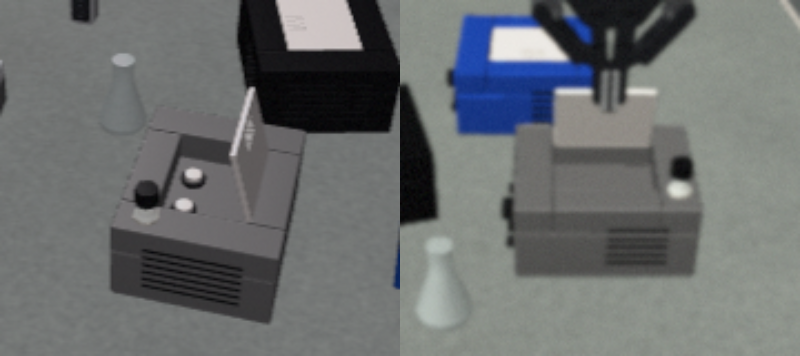

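View pics/dw.png

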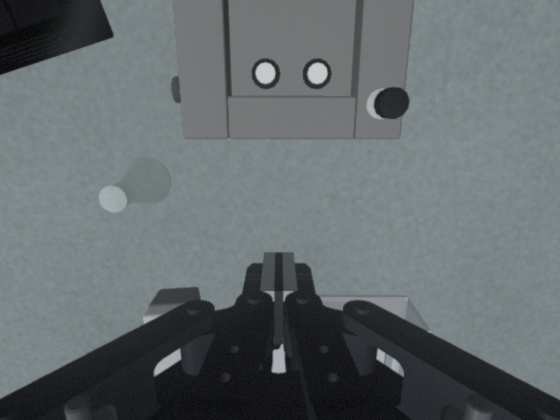

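The pushed button now looks the same as its neighbour, and it has vanished below the rim in the side view. I'll check its height numerically.

```bash
python3 - <<'E'
from h import *
from scipy.optimize import least_squares
d=viewer.get_image("scene"); w=viewer.get_image("wrist")
def cen(v,s):
    m,st=whites(v,s,150); M=cv2.moments(m,True); return np.array([M["m10"]/M["m00"],M["m01"]/M["m00"]]),st
for s,t in [((306,238),(265,73)),((302,252),(317,73))]:
    a,sa=cen(d,s); b,sb=cen(w,t)
    f=least_squares(lambda X:np.r_[proj(d,X)-a,proj(w,X)-b],[.58,.15,.065]); print(a,sa,b,sb,f.x.round(4),f.fun.round(1))
print(read_state()["ee_pos"])
E
```

```text
[306.53125 237.65625] [303 235   8   6  32] [267.18927445  73.03470032] [258  63  19  21 317] [0.5661 0.1506 0.0646] [ 0.1 -0.   0.   0. ]
[302.4        251.31428571] [299 249   8   6  35] [319.5310559   73.26397516] [310  63  20  21 322] [0.6095 0.1461 0.0646] [-0.2  0.  -0.  -0.1]
[0.56556026 0.05017317 0.23480838]
```

Both caps triangulate to z = 0.0646, so the button is fully in. Now I'll go over and behind the open cover.

```bash
python3 -m creep '[[[0.005,0.03,0,0,0,0],[0.01,0.065,0,0,0,0],[0.016,0.1,0,0,0,0],[0.022,0.135,0,0,0,0],[0.028,0.165,0,0,0,0],[0.0315,0.1795,-0.015,0,0,0],[0.0315,0.1795,-0.045,0,0,0],[0.0315,0.1795,-0.075,0,0,0],[0.0315,0.1795,-0.083,0,0,0],[0.0315,0.1795,-0.083,0,0,0]]]'
python3 - <<'E'
from h import *
d=viewer.get_image("scene"); cv2.imwrite("pics/e.png",np.hstack([cv2.resize(d["image"][160:320,220:400],(400,356)),cv2.resize(viewer.get_image("side")["image"][110:270,210:390],(400,356))]))
s=read_state(); print(s["ee_pos"],s["force"])
O=np.array([.591,.170]);ey=np.array([.1019,.9948])
for ys,z in [(60,152),(39.4,154.2),(27,150.6),(15.3,144.6),(5.2,136.5),(-4,126.4),(-12,114.9),(-19,102.5),(-22,96),(-22,89)]:
    print(ys,(np.r_[O+ys/1e3*ey,z/1e3]-s["ee_pos"]).round(4).tolist())
E
```

```text
time_s: 8.75
ee_pos: [0.5955, 0.2283, 0.1491]
orientation: [-1.169, 1.288, -1.282]
force: [0.2, -0.1, -0.2]
finger_gap: -0.0
[0.59823474 0.2289346  0.15374295] [-0.07224059 -1.62561212  1.33773343]
60 [-0.0011, 0.0008, -0.0017]
39.4 [-0.0032, -0.0197, 0.0005]
27 [-0.0045, -0.0321, -0.0031]
15.3 [-0.0057, -0.0437, -0.0091]
5.2 [-0.0067, -0.0538, -0.0172]
-4 [-0.0076, -0.0629, -0.0273]
-12 [-0.0085, -0.0709, -0.0388]
-19 [-0.0092, -0.0778, -0.0512]
-22 [-0.0095, -0.0808, -0.0577]
-22 [-0.0095, -0.0808, -0.0647]
```

View pics/e.png

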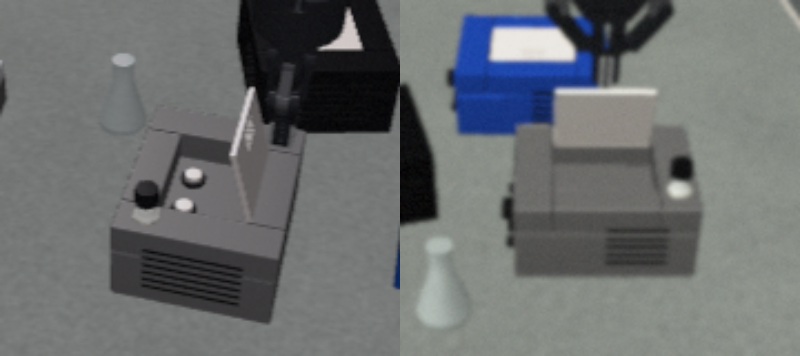

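The finger stands behind the cover, clear of it. I'll sweep the cover down along its arc.

```bash
python3 -m creep '[[[-0.001,-0.01,0.002,0,0,0],[-0.002,-0.02,0.002,0,0,0],[-0.003,-0.026,0,0,0,0],[-0.004,-0.032,-0.001,0,0,0],[-0.005,-0.038,-0.004,0,0,0],[-0.005,-0.044,-0.007,0,0,0],[-0.006,-0.049,-0.011,0,0,0],[-0.006,-0.054,-0.015,0,0,0],[-0.006,-0.059,-0.02,0,0,0],[-0.007,-0.063,-0.025,0,0,0]]]'
python3 - <<'E'
from h import *
d=viewer.get_image("scene"); cv2.imwrite("pics/f.png",np.hstack([cv2.resize(d["image"][160:320,220:400],(400,356)),cv2.resize(viewer.get_image("side")["image"][110:270,210:390],(400,356))]))
s=read_state(); print(s["ee_pos"],s["force"])
E
```

```text
time_s: 9.68
ee_pos: [0.5914, 0.1651, 0.1291]
orientation: [-1.159, 1.282, -1.284]
force: [1.5, 0.4, 5.1]
finger_gap: -0.0
[0.59085268 0.1647385  0.12823753] [ 2.11559462 -0.35724451  3.30303663]
```

View pics/f.png

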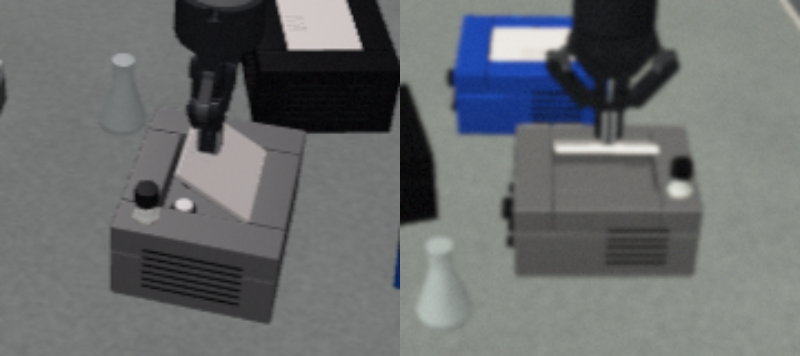

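The cover is half closed with the tip on its outer face. Continuing down to the stop.

```bash
python3 -m creep '[[[-0.001,-0.004,-0.006,0,0,0],[-0.001,-0.008,-0.012,0,0,0],[-0.001,-0.012,-0.018,0,0,0],[-0.002,-0.015,-0.024,0,0,0],[-0.002,-0.018,-0.029,0,0,0],[-0.002,-0.019,-0.033,0,0,0],[-0.002,-0.019,-0.036,0,0,0],[-0.002,-0.019,-0.038,0,0,0],[-0.002,-0.019,-0.039,0,0,0]]]'
python3 -m creep '[[[0,0,-0.001,0,0,0],[0,0,-0.001,0,0,0]]]'
```

```text
time_s: 10.53
ee_pos: [0.5888, 0.1468, 0.0908]
orientation: [-1.16, 1.283, -1.283]
force: [-2.8, 1.9, 16.5]
finger_gap: -0.0003
time_s: 10.7
ee_pos: [0.5889, 0.1468, 0.0908]
orientation: [-1.16, 1.283, -1.284]
force: [-2.7, 0.5, 17.0]
finger_gap: 0.0004
```

```bash
python3 -m creep '[[[0,0,-0.001,0,0,0],[0,0,-0.002,0,0,0],[0,0,-0.002,0,0,0]]]'
python3 -m creep '[[[0,0,0.005,0,0,0],[0,0,0.012,0,0,0],[0,0,0.03,0,0,0],[0,-0.02,0.06,0,0,0],[0,-0.05,0.09,0,0,0],[0,-0.08,0.11,0,0,0],[0,-0.1,0.12,0,0,0],[0,-0.1,0.12,0,0,0],[0,-0.1,0.12,0,0,0],[0,-0.1,0.12,0,0,0]]]'
python3 -m creep '[[[0,0,0,0,0,0],[0,0,0,0,0,0],[0,0,0,0,0,0],[0,0,0,0,0,0],[0,0,0,0,0,0],[0,0,0,0,0,0]]]'
python3 - <<'E'
from h import *
d=viewer.get_image("scene"); cv2.imwrite("pics/g.png",np.hstack([cv2.resize(d["image"][160:320,220:400],(400,356)),cv2.resize(viewer.get_image("side")["image"][110:270,210:390],(400,356))]))
w=viewer.get_image("wrist"); cv2.imwrite("pics/gw.png",w["image"]); cv2.imwrite("pics/gs.png",d["image"])
s=read_state(); print(s["ee_pos"],s["force"])
m,st=whites(d,(317,240),120); c=max(cv2.findContours(m,0,2)[0],key=cv2.contourArea)
q=cv2.approxPolyDP(cv2.convexHull(c),4,True)[:,0]; print(q.tolist(),st)
E
```

```text
time_s: 10.95
ee_pos: [0.589, 0.1469, 0.0904]
orientation: [-1.159, 1.282, -1.284]
force: [-6.5, 0.3, 25.8]
finger_gap: -0.0003
time_s: 11.78
ee_pos: [0.5879, 0.0471, 0.2051]
orientation: [-1.163, 1.286, -1.282]
force: [0.2, 0.2, -0.4]
finger_gap: 0.0003
time_s: 12.28
ee_pos: [0.589, 0.0474, 0.2065]
orientation: [-1.16, 1.283, -1.283]
force: [0.4, 0.5, -0.5]
finger_gap: -0.0002
[0.58900805 0.04713974 0.20667835] [0.112725   0.46958454 1.34789843]
[[302, 221], [338, 227], [329, 259], [292, 251]] [ 292  221   47   39 1290]
```

View pics/g.png

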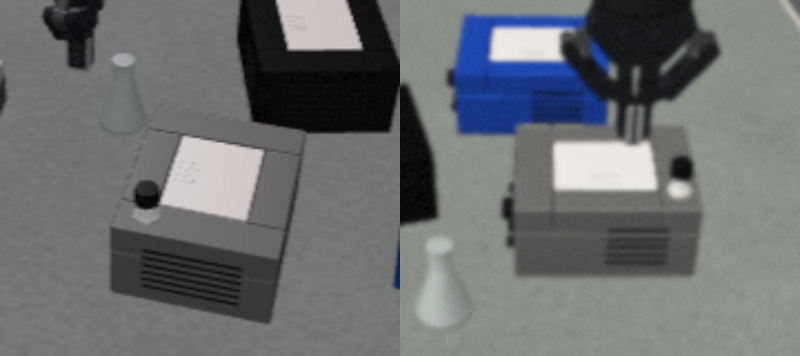

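View pics/gs.png

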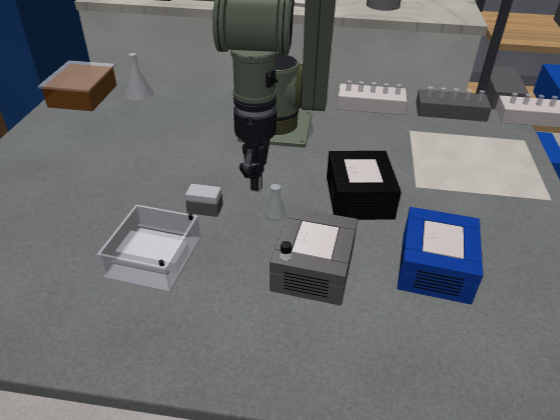

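The cover's corners sit at exactly the pixels they had at the start: (302,221), (338,227), (329,259) and (292,251). That means it is latched flush. The bystanders look unmoved and the gripper is clear of everything, so I'm handing in.

```bash
python3 -c "
from cell import finish_job; print(finish_job())"
```

```text
the job is handed in; nothing more can be done
None
```

I opened the cover by pressing it to its stop, pushed in the tripped button (the one at supply x = -22 mm), then swept the cover down and pressed it until it latched. I handed the job in at about 12.5 s of the 61 s allowed.

- **Cover:** both presses ended at the stop, at 22.6 N and 25.8 N. After the second release, the cover's four corners were at the same scene pixels as at the start, so it is latched flush.
- **Button:** before I closed the cover, its cap measured 64.6 mm above the bench, the same as the fixed button beside it. It needed to be at about 64 mm, so it is in.
- **Bystanders:** the gel tank, tip box, flask and vial look unmoved in the final picture. I compared these by eye and did not measure them.
- **Robot:** it was holding still, clear of everything, when I handed in.

No check failed. The only disagreement was about 2 mm between the far and wrist-camera fixes of the supply, within the calibration, and I used the wrist one.

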